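# Layer a biscuit sandwich and hold the dusting stencil over it

### The arm

A 6-joint arm with a two-finger parallel gripper is mounted at the origin on a cart in front of the work surface, level with it; the furniture and walls round the work are solid. World frame = base frame: x ahead of the robot, y to its left, z up, the work surface at z = 0. Lengths are in m, angles in rad, forces in N, time in s.
With the tool pointing down it reaches from about 0.275 to 0.75 m from the base axis. Payload 10.2 kg.
Tool frame: the origin (TCP) lies on the centre line of the jaws, within the pads' length; the fingertips stand tip_reach ahead of it and the grasp point (between the pads) is the TCP (tip_reach is the distance from the TCP to the fingertips, in m); z points along the fingers, y is the line along which they close (so a half turn about z gives the same grasp; the last joint's range is limited). The gripper opens to 88 mm and grips with 3 to 60 N. Pads are 18 mm wide; open, the fingers measure 123 mm over their backs; the gripper's body (75 mm by 187 mm) begins 45 mm behind the grasp point.
Start: joints at [1.019, 0.313, 1.498, -0, 1.331, -0.223], TCP at [0.17, 0.497, 0.258] pointing down, gripper open.
Joint ranges: [-2.94, 2.94], [-0.97, 2.17], [0.19, 2.56], [-1.23, 4.37], [0.02, 3.11], [-2.88, 2.88]. Speed limits (rad/s): [2.39, 2.39, 3.01, 3.14, 3.14, 3.14].

### API

Orientations are given as a unit quaternion [w, x, y, z].
In Python, from rig import movep, move_straight, goto_joints, move_gripper, wait, solve_ik, snapshot, get_calibration, IKError, hand_in, current_time, current_q, current_qvel, current_joint_efforts, current_position, current_ee_rot, current_force, current_ft_torque, current_gripper_width, current_finger_force, tip_reach gives the robot as it stands. Calls block until the motion is done:
- movep(position, orientation): joint-space move of the TCP to a pose.
- move_straight(position, rate=0.15, rotation=None, guard=None): straight line of the TCP; rotation=None keeps the orientation; rate is the mean speed in m/s. With guard (N) it stops when the force on the tool has changed by that much, and returns True; else False.
- goto_joints(angles): joint-space move.
- move_gripper(opening): finger opening in m; the grip force is fixed at half the most; returns when the fingers have stopped.
- wait(seconds).
- solve_ik(position, orientation): joint angles nearest the present ones, or None.
- snapshot(name): name is "scene" or "side" or "wrist"; returns the picture (480x640x3 uint8, red, green, blue); there is no depth.
- get_calibration(name): a dict with "mtx" (3x3 intrinsics, pixels), "k1" (the pictures are not rectified: a ray, as slopes to the right and down, at radius r is drawn at 1 + k1 r^2 times it, then the intrinsics apply), "extrinsics" (4x4, takes a point from world to camera coordinates). Camera axes: x right, y up, looking along -z (the intrinsics and any distortion apply to the point x, -y, -z); pixel columns grow to the right and rows downward; lengths in m; the calibration is good to about 2 mm. A picture is of the moment at which its call begins: read the wrist's pose just before it. get_calibration takes no time and is no camera call; for the wrist camera it gives the pose at the moment of the call.
A pose or a line that the arm cannot do raises IKError and nothing moves.
- hand_in(): hands the job in; it is judged then, once.
Readings, each from a call of its own:
- current_time(): time.
- current_q(): joint angles.
- current_qvel(): joint speeds.
- current_joint_efforts(): joint torques, N m.
- current_position(): TCP position.
- current_ee_rot(): TCP orientation.
- current_force(): force on the tool from outside, world axes, zero at the start.
- current_ft_torque(): the same for the moment, N m.
- current_gripper_width(): finger opening in m.
- current_finger_force(): force on a finger pad.
Only numpy, scipy, OpenCV 4.12 (cv2) and the standard library are available. Lean on these libraries where they do the work, as an engineer would, in place of code of your own. Each camera call takes 0.05 s, during which the arm holds its last target. There are 200 camera calls.

### The job

Finish the biscuit sandwich on the white plate: lay the dark chocolate disc centred on the biscuit that is already there, then the second biscuit centred on top, setting each down rather than dropping it. Then take the snowflake stencil by its handle off the glass dish, lift it clear over the tin and jar in between and hold it level, centred about one centimetre above the top biscuit without ever touching the biscuits, so that I can dust sugar through it; finish while still holding it there. Leave the other things where they stand.

Things in the scene. Friction and masses are not known exactly. Their poses are not given: they have to be found in the camera images.
- plate: White dessert plate, 170 mm across, rim 16 mm high, loose on the worktop. Origin at the centre of its underside; its flat floor is 5 mm above the origin.
- base_biscuit: Fluted golden biscuit, round, 60 mm across and 14 mm thick, 40 g; it lies in the middle of the plate (up to about 14 mm off centre) and stays there. Origin at the centre of its underside, z up.
- cooling_rack: Small steel wire cooling rack, 200 (own x) x 130 (own y) mm, 20 mm high, on the worktop to the left of the plate, long side roughly along world x. Origin at the centre of its underside; things lie on its top, 20 mm above it.
- chocolate_disc: Dark brown chocolate disc, 56 mm across and 12 mm thick, 35 g; it starts on the cooling rack. Origin at the centre of its underside, z up.
- top_biscuit: Second fluted golden biscuit, same as the first (60 mm across, 14 mm thick, 40 g); it starts on the cooling rack, about 30 mm clear of the chocolate. Either of the two may be the nearer one. Origin at the centre of its underside, z up.
- dish: Small clear glass dish, 57 mm across and 27 mm high, at the right; the stencil lies on its rim. Origin at the centre of its underside.
- stencil: Dusting stencil, 70 g: steel disc 80 mm across, 3 mm thick, snowflake cut-out, 14 mm wide neck and wooden handle in the same plane. Origin: centre of the disc's underside, z up, handle along its own -x, 54 to 116 mm from the centre, 16 mm wide, 10 mm thick (up from the underside). Starts level on the dish's rim, underside 27 mm above the worktop, handle to the front right (its yaw 0.3 to 0.8).
- stencil_grip (a point): Middle of the stencil's handle: 85 mm from the disc's centre along the stencil's -x, 5 mm above its underside.
- sugar_tin: Black sugar tin with lid, 102 mm across, 130 mm high with its knob; it stands between the stencil and the plate. Origin at the centre of its underside. Bystander.
- spice_jar: Spice jar with a yellow cap, 45 mm across, 98 mm high, standing beside the sugar tin (they may be swapped). Origin at the centre of its underside. Bystander.
- lime: Green lime, 53 x 46 x 48 mm, left of the cooling rack. Origin at its underside. Bystander.
- lemon: Yellow lemon, 75 x 51 x 52 mm, left of the cooling rack, farther back. Origin at its underside. Bystander.
- spoon: Steel spoon, 188 mm long, at the right, near the front edge. Bystander.

How it is judged:
By the outcome, as a careful person would: the job done as asked, in the order asked, and still so for the second after the job is handed in, while the arm keeps its last pose, push and grip.
It also fails if it takes over 72 s, if anything falls off the work surface, if the arm or the gripper's body presses on something with over 40 N, if the wrist force passes 120 N, or if a joint passes its speed limit or range.

## Working session

There is one attempt and no reset: what is moved stays moved. The work goes in short steps, each a Python script; the robot and the scene stay as the last script left them, time stands still between calls to the robot, and variables do not carry over. Pictures are saved under pics/ and viewed, at most 10 in all, crops included, and the job is handed in when it is done.

```bash
ls; mkdir -p pics
python3 - <<'E'
from rig import *
import cv2,numpy as np
ims=[snapshot(n) for n in("scene","side")]
for n,i in zip(("scene","side"),ims): cv2.imwrite(f"pics/{n}0.png",i[:,:,::-1]); c=get_calibration(n); print(n,np.round(c["mtx"],1).tolist(),c["k1"],np.round(c["extrinsics"],3).tolist())
print(current_time(),tip_reach if not callable(tip_reach) else tip_reach(),current_ee_rot(),current_gripper_width())
E
```

```text
pics
scene [[580.9, 0.0, 317.5], [0.0, 580.9, 236.3], [0.0, 0.0, 1.0]] 0.05885316561707604 [[0.679, -0.734, 0.012, -0.273], [0.449, 0.428, 0.785, -0.253], [-0.582, -0.527, 0.62, -1.292], [0.0, 0.0, 0.0, 1.0]]
side [[483.1, 0.0, 318.2], [0.0, 483.1, 235.2], [0.0, 0.0, 1.0]] 0.021381710177054584 [[-0.861, 0.509, -0.007, 0.406], [-0.376, -0.627, 0.682, 0.147], [0.343, 0.59, 0.731, -1.836], [0.0, 0.0, 0.0, 1.0]]
0.1 0.019 [-1.90343967e-04  1.63681763e-01  9.86513039e-01 -5.18226543e-04] 0.08834275476209515
```

View pics/scene0.png

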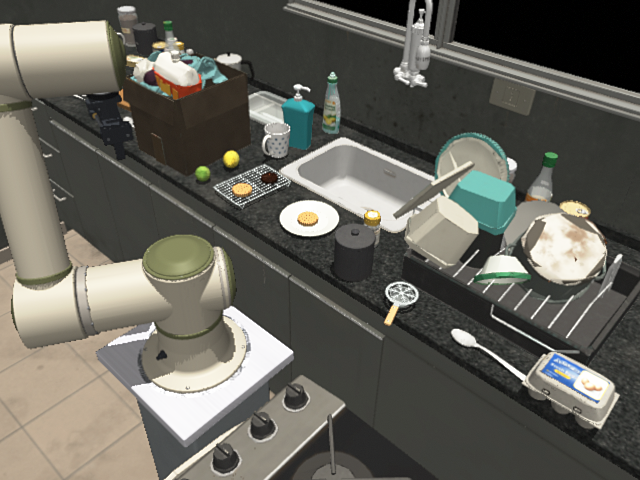

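View pics/side0.png

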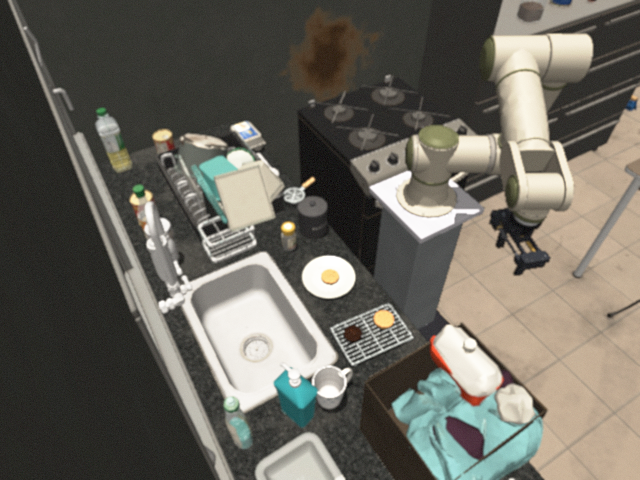

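Scene view: rack biscuit at (242,190), chocolate (269,178), base biscuit (308,219), tin (354,250), jar (372,225), stencil disc (402,294) with handle end near (388,320). Side view: biscuit (384,319), chocolate (353,334), base biscuit (330,277), stencil (293,195).

```bash
cat > h.py <<'E'
from rig import *
import cv2,numpy as np
def ray(cal,uv):
    K=cal["mtx"];p=np.array([(uv[0]-K[0][2])/K[0][0],(uv[1]-K[1][2])/K[1][1]])
    s=p.copy()
    for _ in range(20): s=p/(1+cal["k1"]*(s@s))
    T=np.array(cal["extrinsics"]);R=T[:3,:3]
    return -R.T@T[:3,3], R.T@np.array([s[0],-s[1],-1])
def onplane(cal,uv,z):
    o,d=ray(cal,uv); return o+d*(z-o[2])/d[2]
def proj(cal,P):
    T=np.array(cal["extrinsics"]);c=T[:3,:3]@np.array(P)+T[:3,3]
    s=np.array([c[0],-c[1]])/-c[2];s=s*(1+cal["k1"]*(s@s));K=cal["mtx"]
    return np.array([K[0][0]*s[0]+K[0][2],K[1][1]*s[1]+K[1][2]])
def mask(im,kind):
    h=cv2.cvtColor(im,cv2.COLOR_RGB2HSV)
    lo,hi=dict(bis=((10,110,120),(24,255,255)),choc=((0,50,10),(16,255,110)),wood=((10,60,110),(26,200,255)),
      white=((0,0,170),(179,40,255)),steel=((0,0,90),(179,45,255)))[kind]
    return cv2.inRange(h,lo,hi)
def blobs(m,seed=None,amin=30):
    n,l,st,c=cv2.connectedComponentsWithStats(m)
    b=[(c[i],st[i,4],l==i) for i in range(1,n) if st[i,4]>=amin]
    if seed is not None: b.sort(key=lambda t:np.hypot(*(t[0]-seed)))
    return b
def meas(im,cal,kind,seed,z,amin=30):
    """world outline of the blob nearest seed, on plane z: circle fit centre + diameter"""
    b=blobs(mask(im,kind),seed,amin)[0]
    cs,_=cv2.findContours(b[2].astype(np.uint8),cv2.RETR_EXTERNAL,cv2.CHAIN_APPROX_NONE)
    c=cv2.convexHull(max(cs,key=len))[:,0]
    W=np.array([onplane(cal,p,z)[:2] for p in c.astype(float)])
    ctr,sz,a=cv2.minAreaRect((W*1e4).astype(np.float32))
    return np.array(ctr)/1e4,np.array(sz)/1e4,a,b[0],b[1],W
E
python3 - <<'E'
from h import *
S={n:(cv2.imread(f"pics/{n}0.png")[:,:,::-1].copy(),get_calibration(n)) for n in("scene","side")}
Q=[("top","bis",(242,190),(384,319),.034),("choc","choc",(269,178),(353,334),.032),("base","bis",(308,219),(330,277),.019),("wood","wood",(390,314),(308,183),.037)]
for n,k,a,b,z in Q:
    for cam,s in(("scene",a),("side",b)):
        try: m=meas(*S[cam],k,s,z,15);print(n,cam,np.round(m[0],4),np.round(m[1],4),round(m[2],1),np.round(m[3],1),m[4])
        except Exception as e: print(n,cam,e)
for n,u,v in [("disc",(402,294),.03),("tin top",(354,229),.13),("jar",(372,214),.098)]: print(n,onplane(S["scene"][1],u,v).round(3))
for n,u,v in [("disc",(293,195),.03),("tin top",(313,199),.13),("jar",(288,227),.098)]: print(n,onplane(S["side"][1],u,v).round(3))
E
```

```text
top scene [0.4661 0.3688] [0.0711 0.0565] 47.8 [241.7 189.2] 210
top side [0.4718 0.381 ] [0.0624 0.0593] 59.2 [383.4 318.6] 278
choc scene [0.5706 0.36  ] [0.0636 0.0491] 47.1 [269.  177.7] 151
choc side [0.5775 0.3733] [0.0518 0.0524] 80.1 [352.6 333.4] 235
base scene [0.5116 0.1403] [0.0621 0.0542] 43.7 [307.5 218.3] 218
base side [0.5203 0.1538] [0.0529 0.0483] 59.1 [329.6 276.6] 168
wood scene [ 0.3562 -0.2701] [0.0649 0.0173] 19.3 [390.7 315.1] 151
wood side [ 0.3583 -0.2653] [0.0661 0.0253] 20.6 [308.2 182. ] 74
disc [ 0.436 -0.244  0.03 ]
tin top [ 0.45  -0.076  0.13 ]
jar [ 0.566 -0.043  0.098]
disc [ 0.441 -0.237  0.03 ]
tin top [ 0.441 -0.085  0.13 ]
jar [ 0.563 -0.04   0.098]
```

```bash
cat >> h.py <<'E'
def down(theta):
    """tool down, closing line at world angle theta (rad); pick the half-turn needing least wrist motion"""
    f=(theta+np.pi/2)/2
    return np.array([0,np.cos(f),np.sin(f),0])
def look(name,view=True):
    c=get_calibration("wrist");im=snapshot("wrist");cv2.imwrite(f"pics/{name}.png",im[:,:,::-1])
    np.save(f"pics/{name}.npy",c,allow_pickle=True);return im,c
E
python3 - <<'E'
from h import *
c=get_calibration("wrist");T=np.array(c["extrinsics"]);print("cam off",-T[:3,:3].T@T[:3,3]-current_position(),T[2,:3].round(2),c["mtx"][0][0])
movep([.49,.33,.25],down(np.pi/2))
im,c=look("w_rack")
for n,k,w,z in[("top","bis",(.47,.375),.034),("choc","choc",(.574,.367),.032),("base","bis",(.516,.147),.019)]:
    s=proj(c,[*w,z]);print(n,s.round())
    try:m=meas(im,c,k,s,z,200);print(np.round(m[0],4),np.round(m[1],4),np.round(m[3],1),m[4])
    except Exception as e:print(e)
print(current_time(),current_q())
E
```

```text
cam off [-0.0778833   0.02691525  0.12772975] [-0.3   0.1   0.95] 369.6694253451389
top [362. 193.]
[0.4711 0.3779] [0.0586 0.0562] [364.8 192.7] 2606
choc [350. 293.]
[0.5723 0.3692] [0.0577 0.0516] [352.4 290.8] 2029
base [133. 235.]
[0.4739 0.38  ] [0.0611 0.0586] [364.8 192.7] 2606
1.5083 [ 3.96307389e-01  4.64119343e-01  1.30033893e+00  2.02278303e-04
  1.37710098e+00 -1.17566874e+00]
```

View pics/w_rack.png

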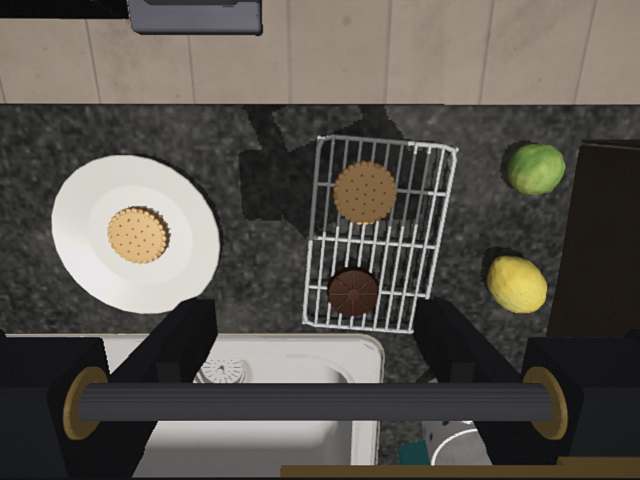

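The wrist view shows the biscuit at (365,193), chocolate (352,291), base biscuit (138,235) on the plate, and lime and lemon well clear at right. I'll refine from directly above each and include the plate.

```bash
sed -i 's/bis=((10,110,120)/bis=((8,60,90)/' h.py
python3 - <<'E'
from h import *
def go(p,nm,L):
    movep(p,down(np.pi/2));im,c=look(nm)
    for n,k,w,z in L:
        s=proj(c,[*w,z]);m=meas(im,c,k,s,z,300);print(nm,n,s.round(),np.round(m[0],4),np.round(m[1],4),np.round(m[3],1),m[4])
        e=cv2.minEnclosingCircle((m[5]*1e4).astype(np.float32));print("   circ",np.round(e[0],1),e[1])
go([.59,.15,.22],"w_base",[("base","bis",(.516,.147),.019)])
go([.60,.36,.22],"w_r2",[("top","bis",(.471,.378),.034),("choc","choc",(.572,.369),.032)])
c=get_calibration("wrist");print("tip px",proj(c,current_position()),current_time())
E
```

```text
w_base base [309. 132.] [0.5177 0.1492] [0.0582 0.0579] [312.  133.6] 3789
   circ [5178.4 1492. ] 295.68963623046875
w_r2 top [339.  57.] [0.4713 0.3781] [0.0584 0.0591] [338.8  56.5] 5062
   circ [4715.9 3779.6] 299.5243835449219
w_r2 choc [326. 188.] [0.5743 0.3702] [0.0541 0.0524] [327.5 190.4] 3027
   circ [5743.6 3699.7] 273.69537353515625
tip px [314.60565723 339.80921245] 3.3
```

```bash
cat >> h.py <<'E'
def pick(xy,z):
    movep([*xy,z+.08],down(np.pi/2)); print("guard",move_straight([*xy,z],rate=.08,guard=8),current_position())
    move_gripper(.03); print("w",current_gripper_width(),current_finger_force()); move_straight([*xy,z+.09],rate=.15)
def place(xy,z,hi=.05):
    movep([*xy,z+hi],down(np.pi/2)); move_straight([*xy,z+.006],rate=.12); wait(.1)
    g=move_straight([*xy,z-.003],rate=.02,guard=3); p=current_position();print("touch",g,p-np.array([*xy,z]),current_gripper_width())
    if g: move_straight(p+[0,0,.0005],rate=.02)
    move_gripper(.072); wait(.1); move_straight([*xy,z+.08],rate=.15)
E
python3 - <<'E'
from h import *
pick((.5743,.370),.041)
place((.5177,.1492),.040)
movep([.59,.15,.22],down(np.pi/2));im,c=look("w_choc")
m=meas(im,c,"choc",proj(c,[.5177,.1492,.031]),.031,300);print(np.round(m[0],4),np.round(m[1],4),m[3])
m=meas(im,c,"bis",proj(c,[.5177,.1492,.019]),.019,30);print(np.round(m[0],4),np.round(m[1],4),m[3],current_time())
E
```

```text
guard False [0.57458231 0.37014992 0.04163459]
w 0.054969490479008336 30.000047385692596
touch True [ 2.72855134e-04  2.68135992e-05 -3.02265375e-04] 0.05479173897166323
[0.519  0.1495] [0.053  0.0526] [313.80374707 143.74332553]
[0.5087 0.152 ] [0.046  0.0303] [315.17594787 125.46030806] 10.3
```

View pics/w_choc.png

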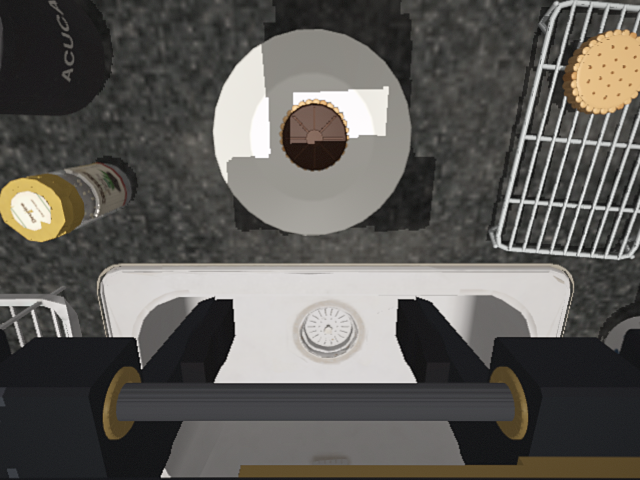

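The chocolate sits on the base biscuit with a slightly wider biscuit crescent at top-left (disc about (315,137)). I'll quantify it.

Run:
```python
from h import *
im=cv2.imread("pics/w_choc.png")[:,:,::-1].copy();c=np.load("pics/w_choc.npy",allow_pickle=True).item()
h=cv2.cvtColor(im,cv2.COLOR_RGB2HSV)
for y in (115,130,150): print([tuple(h[y,x].tolist()) for x in list(range(278,290,2))+list(range(340,354,2))])
print([tuple(h[y,314].tolist()) for y in list(range(98,112,2))+list(range(164,176,2))])
```

```text
[(20, 15, 152), (20, 15, 152), (26, 13, 153), (23, 14, 148), (17, 39, 137), (17, 126, 132), (18, 105, 211), (17, 102, 221), (165, 2, 243), (165, 2, 254), (0, 2, 254), (165, 2, 253), (170, 3, 254)]
[(26, 13, 152), (20, 20, 153), (16, 103, 94), (3, 113, 27), (12, 113, 34), (10, 116, 33), (9, 74, 110), (10, 77, 109), (7, 86, 77), (18, 105, 223), (16, 79, 210), (150, 1, 255), (165, 2, 254)]
[(20, 15, 152), (21, 12, 152), (17, 36, 136), (15, 149, 103), (7, 161, 27), (11, 146, 35), (11, 120, 36), (11, 186, 26), (18, 29, 104), (23, 13, 155), (20, 15, 152), (20, 15, 152), (20, 15, 152)]
[(165, 4, 238), (18, 101, 237), (18, 94, 239), (8, 139, 22), (8, 80, 108), (10, 95, 116), (10, 92, 116), (11, 153, 40), (13, 149, 41), (10, 170, 27), (18, 28, 92), (17, 15, 156), (20, 15, 153)]
```

Run:
```python
from h import *
c=np.load("pics/w_choc.npy",allow_pickle=True).item()
print(onplane(c,(314.5,136.3),.031),onplane(c,(314.5,136.3),.025),onplane(c,(314,103),.031),onplane(c,(314,169),.031),ray(c,(0,0))[0])
```

```text
[0.51796583 0.14990563 0.031     ] [0.51816559 0.14990118 0.025     ] [0.49253707 0.14955012 0.031     ] [0.54433277 0.14944112 0.031     ] [0.50747167 0.15013939 0.34620783]
```

Chocolate is centred within 1 mm. Next, the top biscuit, then a look at it and at the stencil.

Run:
```python
from h import *
pick((.4715,.378),.041)
place((.5178,.1494),.052)
movep([.59,.15,.22],down(np.pi/2));im,c=look("w_top")
m=meas(im,c,"bis",proj(c,[.5178,.1494,.045]),.045,300);print(np.round(m[0],4),np.round(m[1],4),m[3])
print(current_time())
movep([.42,-.25,.28],down(-1.1));im,c=look("w_st");print(current_q().round(2))
m=meas(im,c,"wood",proj(c,[.357,-.268,.037]),.037,100);print(np.round(m[0],4),np.round(m[1],4),m[2],m[3],proj(c,[.438,-.24,.03]))
print(current_time())
```

```text
guard False [0.47179728 0.37814739 0.04154796]
w 0.05912044572107344 30.00053107738495
touch True [3.02576758e-04 2.62677854e-05 6.73190922e-05] 0.05885571316373827
[0.5174 0.1496] [0.0581 0.0581] [314.16245007 134.86795384]
17.5417
[-0.78  0.22  1.57  0.    1.36  0.32]
[ 0.3604 -0.2659] [0.0625 0.0161] 19.440692901611328 [303.5731383  262.22606383] [315.00490058 186.64969203]
19.2
```

View pics/w_top.png

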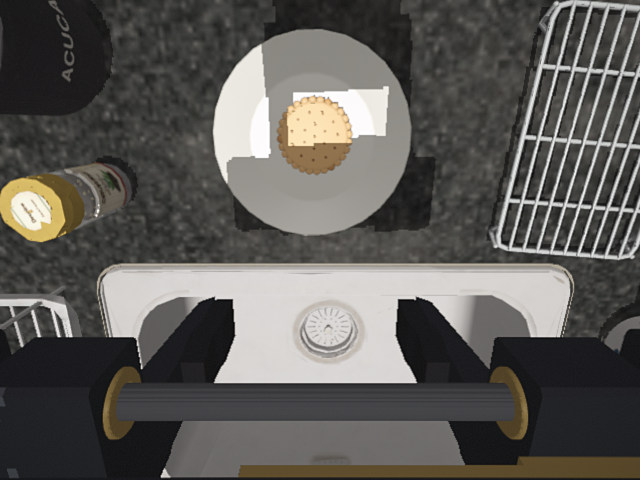

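View pics/w_st.png

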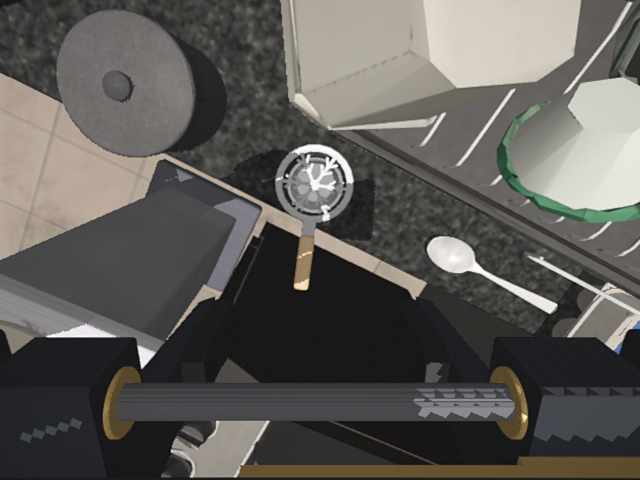

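The top biscuit is centred on the stack at (314,135). The stencil disc is at (315,183), with its handle from (309,235) to (302,290) measuring 62x16 mm as given. Next I grasp the handle.

Run:
```python
from h import *
c=np.load("pics/w_st.npy",allow_pickle=True).item()
d=onplane(c,(315,183),.03)[:2];hc=np.array([.3604,-.2659]);v=d-hc;print(d,np.hypot(*v),np.arctan2(v[1],v[0]))
psi=np.radians(19.44); assert abs(np.hypot(*v)-.085)<.005 and abs(np.arctan2(v[1],v[0])-psi)<.08
q=down(psi-np.pi/2)
move_gripper(.045)
movep([*hc,.12],q); print("g",move_straight([*hc,.032],rate=.08,guard=8),current_position())
move_gripper(.005); print("w",current_gripper_width(),current_finger_force())
move_straight([*hc,.10],rate=.06); move_straight([*hc,.25],rate=.15);wait(.2)
im,c=look("w_held");print(current_position(),proj(c,[*d,.245]),current_gripper_width(),current_time())
```

```text
[ 0.44131328 -0.23830576] 0.08548918993186776 0.32866574513222224
g False [ 0.36058089 -0.2661029   0.03238371]
w 0.015140758983197566 29.99999798834324
[ 0.36033965 -0.2658101   0.24959793] [318.56057142 112.92927653] 0.015286166231308915 24.9833
```

View pics/w_held.png

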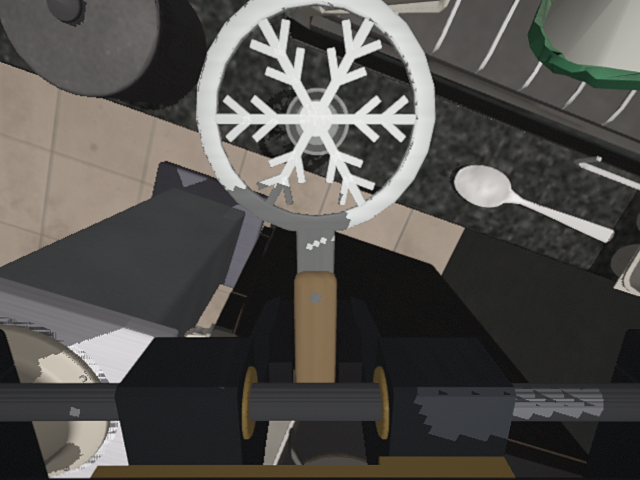

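The stencil is gripped symmetrically, with the disc centre near (316,118) spanning columns 198–434. I'll check the sag from its size, then carry it across.

Run:
```python
from h import *
c=np.load("pics/w_held.npy",allow_pickle=True).item()
p=np.array([.36034,-.26581]);psi=np.radians(19.44);
for z in(.240,.244,.248,.252):
    a,b=onplane(c,(198,118),z),onplane(c,(434,118),z);m=(a+b)/2;w=onplane(c,(316,216),z) if 0 else m
    print(z,np.hypot(*(a-b)[:2]),"along/perp",(m[:2]-p)@[np.cos(psi),np.sin(psi)],(m[:2]-p)@[-np.sin(psi),np.cos(psi)])
top=np.array([.5175,.1495]);q0=down(psi-np.pi/2);q1=down(-np.pi/2)
L=.0855;g=top-[L,0]
print(solve_ik([*g,.06],q1))
mid=(p+g)/2
move_straight([*g,.25],rate=.15,rotation=q1); wait(.2)
move_straight([*g,.12],rate=.12); wait(.3)
im,c=look("w_over");print(current_position(),current_ee_rot(),current_gripper_width(),current_time(),proj(c,[*top,.1175]),proj(c,[*top,.045]))
```

```text
0.24 0.08274048566767016 along/perp 0.08393212104680578 -0.0001408387267031394
0.244 0.08032772690901846 along/perp 0.08389276443163264 -0.00013572595445227043
0.248 0.07791496815036675 along/perp 0.0838534078164595 -0.00013061318220140145
0.252 0.07550220939171504 along/perp 0.08381405120128642 -0.0001255004099505498
[ 7.59277288e-02  4.44336094e-01  1.91207560e+00 -4.44089210e-16
  7.85180957e-01  1.64672406e+00]
[0.43207157 0.14949172 0.12015453] [-6.83222522e-06  9.99999985e-01 -3.51094451e-05  1.67578440e-04] 0.015244327568589856 29.725 [315.67817155 113.03872634] [315.49407752 116.39759598]
```

View pics/w_over.png

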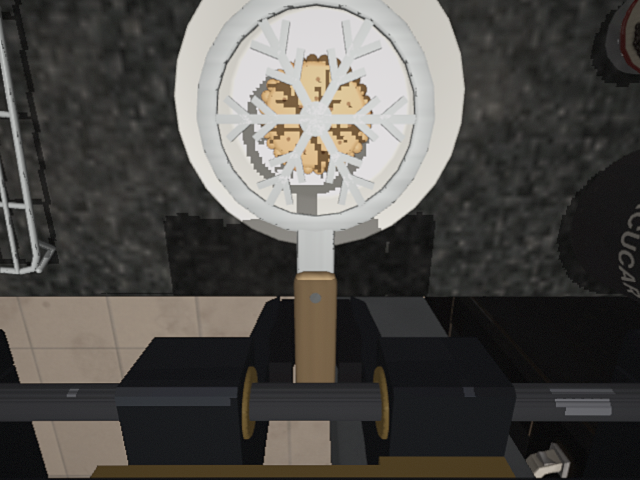

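The disc hides the centre of the biscuit: hub at (316,119), biscuit spanning columns 262–371 and rows 54–175, with no creep since the lift. I'll compare both in this one image to cancel calibration bias.

Run:
```python
from h import *
c=np.load("pics/w_over.npy",allow_pickle=True).item();im=cv2.imread("pics/w_over.png")[:,:,::-1].copy()
h=cv2.cvtColor(im,cv2.COLOR_RGB2HSV)
m=cv2.inRange(h,(8,60,60),(24,255,255));m[185:]=0;m[:,:230]=0;m[:,400:]=0
pts=cv2.findNonZero(cv2.morphologyEx(m,cv2.MORPH_OPEN,np.ones((3,3))))[:,0]
hull=cv2.convexHull(pts)[:,0].astype(float);W=np.array([onplane(c,p,.045)[:2] for p in hull])
e=cv2.minEnclosingCircle((W*1e4).astype(np.float32));print("bis",np.array(e[0])/1e4,e[1]/1e4)
# disc from the held picture (dark ground): outer rim points by radial scan of brightness
im2=cv2.imread("pics/w_held.png",0);c2=np.load("pics/w_held.npy",allow_pickle=True).item()
P=[]
for a in np.radians(np.r_[-35:36:3,145:216:3]):
    r=np.arange(105,132,.5);v=cv2.remap(im2.astype(np.float32),(316+r*np.cos(a)).astype(np.float32)[None],(118+r*np.sin(a)).astype(np.float32)[None],1)[0]
    P.append(np.array([316,118])+r[np.argmin(np.gradient(v))]*np.array([np.cos(a),np.sin(a)]))
P=np.array(P);psi=np.radians(19.44)
for z in(.2445,.2477):
    W=np.array([onplane(c2,p,z)[:2] for p in P]);A=np.c_[2*W,np.ones(len(W))];s=np.linalg.lstsq(A,(W**2).sum(1),rcond=None)[0]
    R=np.sqrt(s[2]+s[0]**2+s[1]**2);res=np.hypot(*(W-s[:2]).T)-R;d=s[:2]-[.36034,-.26581]
    print(z,"R",R,np.median(abs(res)),"along/perp",d@[np.cos(psi),np.sin(psi)],d@[-np.sin(psi),np.cos(psi)])
a=onplane(c,(316,119),.1177);print("hub now",a,"rel tcp",a[:2]-[.43207,.14949])
for n in("scene","side"): cv2.imwrite(f"pics/{n}1.png",snapshot(n)[:,:,::-1])
S=cv2.imread("pics/scene1.png");T=cv2.imread("pics/side1.png")
cs,ct=get_calibration("scene"),get_calibration("side")
u=proj(cs,[.50,.15,.118]).astype(int);v=proj(ct,[.50,.15,.118]).astype(int);print(u,v)
f=lambda I,p:cv2.resize(I[max(p[1]-50,0):p[1]+50,max(p[0]-66,0):p[0]+66],(396,300),interpolation=cv2.INTER_CUBIC)
cv2.imwrite("pics/both1.png",np.hstack([f(S,u),f(T,v)]))
```

```text
bis [0.51717798 0.14968662] 0.02970064697265625
0.2445 R 0.040386143053277694 0.00015717350627794321 along/perp 0.08308107154545535 0.00013751147965627986
0.2477 R 0.03941204104068484 0.00015338252706208547 along/perp 0.08306904539065917 0.00013502670491731192
hub now [0.51562542 0.14939408 0.1177    ] rel tcp [ 8.35554170e-02 -9.59206517e-05]
[302 189] [334 253]
```

View pics/both1.png

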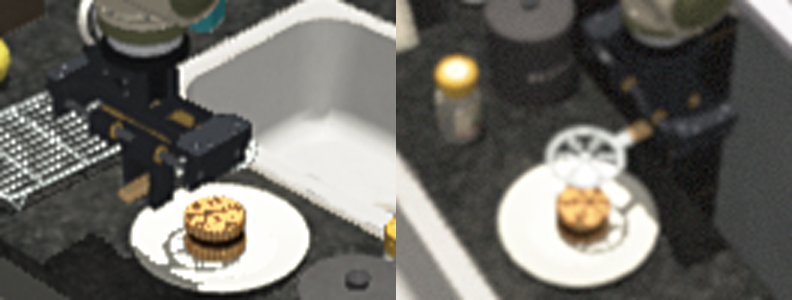

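Scene and side crops show the stencil hovering above the stack with all bystanders in place. Size and position agree with a level stencil within calibration, so I apply a 1.5 mm shift forward and lower it.

Run:
```python
from h import *
g=np.array([.4335,.1496])
move_straight([*g,.12],rate=.05); move_straight([*g,.075],rate=.06);move_straight([*g,.0612],rate=.03); wait(.5)
im,c=look("w_fin");print(current_position(),current_ee_rot(),current_force(),current_gripper_width(),current_time())
S=snapshot("side");cv2.imwrite("pics/side2.png",S[:,:,::-1])
v=proj(get_calibration("side"),[.50,.15,.06]).astype(int)
f=cv2.resize(S[v[1]-40:v[1]+40,v[0]-53:v[0]+53],(400,300),interpolation=cv2.INTER_CUBIC)
cv2.imwrite("pics/fin.png",np.hstack([cv2.resize(im,(400,300)),f])[:,:,::-1])
```

```text
[0.43351647 0.1495993  0.06122276] [-7.08245107e-06  9.99999999e-01 -2.98393911e-05  2.40966108e-05] [ 0.51073954 -0.03618747 -0.04533569] 0.01510900283465183 32.1333
```

View pics/fin.png

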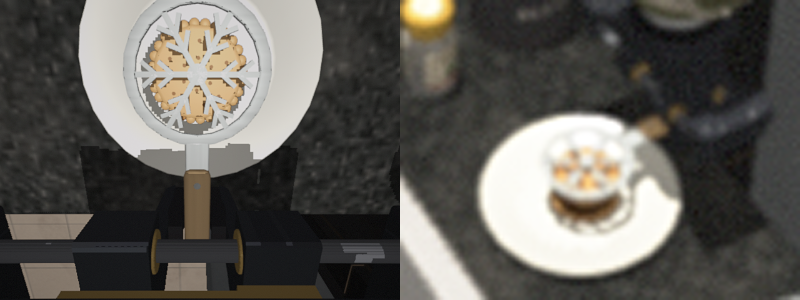

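The disc (197,74) and the biscuit behind it (about (197,71)) nearly coincide, and a gap and shadow are visible from the side. One numeric check before handing in.

Run:
```python
from h import *
c=np.load("pics/w_fin.npy",allow_pickle=True).item();im=cv2.imread("pics/w_fin.png")[:,:,::-1].copy()
h=cv2.cvtColor(im,cv2.COLOR_RGB2HSV)
m=cv2.inRange(h,(8,60,60),(24,255,255));m[215:]=0;m[:,:215]=0;m[:,420:]=0
hull=cv2.convexHull(cv2.findNonZero(cv2.morphologyEx(m,cv2.MORPH_OPEN,np.ones((3,3))))[:,0])[:,0].astype(float)
W=np.array([onplane(c,p,.045)[:2] for p in hull]);e=cv2.minEnclosingCircle((W*1e4).astype(np.float32));b=np.array(e[0])/1e4
print("bis",b,e[1]/1e4,hull.min(0),hull.max(0))
g=cv2.cvtColor(im,cv2.COLOR_RGB2GRAY);hub=onplane(c,(316,118.5),.0588)[:2];print("hub",hub,"diff",hub-b)
```

```text
bis [0.51720405 0.14966797] 0.029600637817382813 [238.  29.] [393. 197.]
hub [0.51720152 0.14948236] diff [-2.53069242e-06 -1.85612684e-04]
```

```bash
python3 -c "
from rig import *
print(hand_in(),current_time())"
```

```text
the job is handed in; nothing more can be done
the job is handed in; nothing more can be done
```

The job is handed in at about 32 s of the 72 s allowed: the chocolate and top biscuit are stacked, each within about 1 mm of the base biscuit's centre, and the arm is holding the stencil centred about 1 cm above them, level to within about 1–2° as far as the cameras could tell.

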